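# Show a porous disc to the inspection camera

### The job

Slide the blue tote along the rollers into the yellow station bay until it sits against the end stop, and only then take the bronze-coloured porous disc out of it. Hold the disc up to the inspection camera, centred on the lens axis 160 mm in front of the glass with its flat face square to the lens, and finish while still holding it there, still and in the air. Leave the other two discs in the tote, keep the tote on the rollers, do not touch the camera or its stand, and leave everything else on the bench where it is.

Things in the scene. Friction and masses are not known exactly. Their poses are not given: they have to be found in the camera images.
- track: Fixed roller track, 620 mm long (its y), 170 wide; origin on the bench under its centre, z up. Roller tops 47 mm up; rail inner faces at x = +-73 mm, tops 60 mm up. The bay is the -y end: yellow cheeks (84 mm high, y -300 to -60 mm) and a yellow end stop 90 mm high with its face at y = -300 mm. A tote against the stop has its origin at track y = -180 mm.
- tote: Blue open tote, 140 (x) x 240 (y) x 50 mm high, walls 4 mm, 0.8 kg with discs; origin under its floor's centre, axes parallel to the track's. Rolls along y with about 1 N and stays where left. Cradles at tote y = -65, 0, +65 mm each hold a disc on edge in a slot 11.4 mm wide between ribs whose tops are 24 mm above the tote's underside.
- disc_bronze: The disc to present: bronze/copper-coloured, 64 mm diameter, 10 mm thick, 0.2 kg. Origin at its centre, y along its axis (both faces alike). Stands on edge in one of the cradles, axis along the tote's length, centre 36 mm and top 68 mm above the tote's underside; may lean up to 4 degrees. Grip across its thickness at the top of the rim, from above.
- disc_steel: Steel-grey disc of the same size in another cradle; leave it. Origin at its centre, y along its axis.
- disc_ceramic: White ceramic disc of the same size in another cradle; leave it. Origin at its centre, y along its axis.
- camera: Inspection camera head: blue 50 mm body, black lens, white ring light 68 mm across. Origin at the centre of the lens glass, 285 mm above the bench; looks along its own -x, towards the robot's side and 0.35 rad (20 degrees) below level; y is level, z is the picture's up. A disc square to the lens has its axis along this x.
- focus (a point): The presentation point: on the lens axis 160 mm in front of the glass (camera x = -160 mm), 230 mm above the bench. The disc's centre belongs here. Same axes as the camera.
- stand: Fixed stand of the camera: steel foot 140 x 160 x 12 mm and a 20 mm post 372 mm high that rises behind the camera head. Origin on the bench straight below the lens glass; the post is 108 mm from it along the stand's +x (away from the robot).
- soil_ring: Steel ring of 70 mm diameter, 20 mm high, filled with red soil, standing on the pan of the white balance (260 x 200 mm, pan 62 mm high) on the right; leave it. Origin under its centre.
- cell: Round steel and aluminium consolidation cell, 124 mm across, 62 mm high, right of the track; leave it. Origin under its centre.
- piston: Turned steel loading piston standing on its 40 mm foot, 80 mm high, left of the track; leave it. Origin under its foot.
- spatula: Spatula with wooden handle lying on the bench on the left, between camera and piston; leave it. Origin near its middle.
- mouse: Grey computer mouse, 100 x 60 x 30 mm, left on the bench; leave it. Origin under its centre.
Things that resemble listed ones, but are neither listed nor needed, are in the scene too. Leave any turquoise look-alike of the disc_steel alone.

How it is judged:
On the way, in this order (a step that is already met when the one before it is completed fails the run):
1. the tote sits against the end stop of the bay, at rest, the bronze disc still in it (y of tote in the frame of track below -0.172 m and linear speed of tote below 0.02 m/s and z of disc_bronze in the frame of tote below 0.045 m), for 0.2 s.
2. the bronze disc is lifted clear of the tote (z of disc_bronze in the frame of tote above 0.09 m and contact force between the fingers and disc_bronze above 1 N and contact force between disc_bronze and tote below 0.1 N), for 0.1 s.
At the end, for the whole second after the job is handed in: The fingers hold the bronze disc still in the air, touching nothing else, centre within 18 mm of the point 160 mm before the lens, axis within 0.17 rad of the lens axis (either face); the tote is within 10 mm of the end stop with the other two discs in their cradles (distance between disc_bronze and focus below 0.018 m and angle between the y axis of disc_bronze and the x axis of camera, either way round below 0.17 rad and contact force between the fingers and disc_bronze above 1 N and linear speed of disc_bronze below 0.02 m/s and angular speed of disc_bronze below 0.15 rad/s and height (world z) of disc_bronze above 0.205 m and contact force between disc_bronze and tote below 0.1 N and contact force between disc_bronze and stand below 0.1 N and contact force between disc_bronze and track below 0.1 N and y of tote in the frame of track below -0.17 m and z of each of disc_steel, disc_ceramic in the frame of tote below 0.045 m); the arm keeps its last pose, push and grip.
It fails at once if the tote is lifted off the rollers or tipped (z of tote in the frame of track above 0.067 m or angle between tote's own z axis and vertical above 0.15 rad).
It fails at once if another disc is taken out of the tote (z of any of disc_steel, disc_ceramic in the frame of tote above 0.06 m).
It fails at once if the camera or its stand is touched (contact force between any of the arm, the fingers, disc_bronze and stand above 1 N).
It fails at once if something else on the bench is displaced by more than 30 mm (distance of any of soil_ring, cell, piston, spatula, mouse from where it was at the start of the episode above 0.03 m).
It also fails if it takes over 51 s, if anything falls off the work surface, if the arm or the gripper's body presses on something with over 40 N, if the wrist force passes 120 N, or if a joint passes its speed limit or range.

### The arm

A 7-joint arm with a two-finger parallel gripper is mounted at the origin on the work surface. World frame = base frame: x ahead of the robot, y to its left, z up, the work surface at z = 0. Lengths are in m, angles in rad, forces in N, time in s.
With the tool pointing down it reaches from about 0.4 to 0.875 m from the base axis. Payload 4.4 kg.
Tool frame: the origin (TCP) lies on the mounting face of the last link; the fingertips stand 173 mm ahead of it and the grasp point (between the pads) lies 155 mm ahead of it; z points along the fingers, y is the line along which they close (so a half turn about z gives the same grasp; the last joint's range is limited). The gripper opens to 85 mm and grips with 20 to 120 N. Pads are 22 mm wide; open, the fingers measure 114 mm over their backs; the gripper's body (76 mm by 85 mm) begins 54 mm behind the grasp point. The pads swing forward as they close: fully open they stand 13 mm farther back than shut.
Start: joints at [1.172, 0.628, 0.038, 1.517, -0.027, 0.996, -0.02], TCP at [0.212, -0.614, 0.405] pointing down, gripper open.
Joint ranges: [-3.06, 3.06], [-0.37, 2.12], [-1.25, 1.32], [0.18, 2.47], [-1.1, 4.24], [0.23, 1.98], [-2.94, 2.94]. Speed limits (rad/s): [2.57, 2.57, 3.14, 3.14, 3.14, 3.14, 3.14].

### API

Orientations are given as a 3x3 rotation matrix whose columns are the frame's x, y, z axes.
In Python, from station import telemetry, optics, order gives the robot as it stands.
- The arm moves only by the tool apply_moves, never from a script. Its argument "targets" is a list of rows, each a list of 7 numbers: the shift along the tool's x, y, z normalised to -1 to 1, where 1 is 50 cm, then the turn, a rotation vector about the tool's x, y, z normalised to -1 to 1, where 1 is 90 degrees, then the closure, from 0 (fully open) to 1 (shut). In form: [[x, y, z, wx, wy, wz, jaw], ...]. A call has 1 to 8 rows; each row is the pose to reach, as a shift and turn from the pose commanded when the call began, along the tool's axes at that moment; what a row does not reach only later rows make up. A row lasts 1/8 s, in which the tool goes at most 62.5 mm and 10.7 degrees, less where a joint would pass 70% of its speed; a pose out of reach is approached as far as the arm can. A call with a number of a shift or a turn outside -1 to 1 is refused whole. A call with a gripper value outside its range is refused whole. The fingers move at their own pace and stop on an object; "squeeze" is the grip in N (left out, the last holds). Time passes only in rows, so rows that repeat a pose let the fingers close. It gives the time, the measured TCP pose, the force, the opening and the grip force at its end, in the units of the state.
- telemetry.state(): the state, without advancing time (a new reading comes with each control period).
- optics.read_camera(name): name is "side" or "top" or "wrist"; returns a dict with "pixels" (400x640x3 uint8, red, green, blue), "vertical_fov" (degrees; the focal length in pixels is half the picture's height over the tangent of half this angle, whatever the lens; pixels are square), "cx", "cy" (the principal point, pixels), "extrinsics" (4x4, takes a point from world to camera coordinates); the wrist camera has in their place "tool_from_camera" (4x4, takes a point from camera to tool coordinates, whose origin is the TCP and whose axes are the flange's). Camera axes: x right, y up, looking along -z (the intrinsics and any distortion apply to the point x, -y, -z); pixel columns grow to the right and rows downward; lengths in m; the calibration is good to about 2 mm. A picture is of the moment at which its call begins: read the wrist's pose just before it. There is no depth.
- order.finish_job(): hands the job in; it is judged then, once.
The state is a dict: "clock": time; "q": joint angles; "joint_velocities": joint speeds; "joint_torque": joint torques, N m; "eef_pos": TCP position; "tool_rot": TCP orientation; "force": force on the tool from outside, world axes, zero at the start; "moment": the same for the moment, N m; "opening": finger opening in m; "gripper_force": force on a finger pad.
Only numpy, scipy, OpenCV 4.12 (cv2) and the standard library are available. Lean on these libraries where they do the work, as an engineer would, in place of code of your own. Each camera call takes 0.05 s, during which the arm holds its last target. There are 200 camera calls.

## Working session

There is one attempt and no reset: what is moved stays moved. The work goes in short steps, Python scripts to look and compute and a tool call to move; the robot and the scene stay as the last step left them, time stands still between calls to the robot, and variables do not carry over. Pictures are saved under pics/ and viewed, at most 10 in all, crops included, and the job is handed in when it is done.

Besides the shell and the picture viewer there is one more tool, called as name(argument=value, ...), one argument or row to a line, values as JSON. apply_moves: Moves the arm, as the interface text tells. Its arguments: {"type":"object","properties":{"targets":{"type":"array"},"squeeze":{"type":"number"}},"required":["targets"]}

```bash
ls; mkdir -p pics; python3 - <<'E'
from station import telemetry, optics
import cv2
s=telemetry.state();print({k:s[k] for k in('clock','eef_pos','tool_rot','opening','force')})
for n in('side','top','wrist'):
    c=optics.read_camera(n);cv2.imwrite(f'pics/{n}0.png',c['pixels'][:,:,::-1]);print(n,{k:v for k,v in c.items() if k!='pixels'})
E
```

```text
pics
{'clock': 0.0, 'eef_pos': array([ 0.21228847, -0.61404227,  0.40376389]), 'tool_rot': array([[ 9.45136929e-01,  3.26673791e-01, -6.48354201e-04],
       [ 3.26674434e-01, -9.45135181e-01,  1.81766317e-03],
       [-1.89994458e-05, -1.92974133e-03, -9.99998138e-01]]), 'opening': 0.08537066794867779, 'force': array([ 0.31839062, -0.13528813, -0.52260186])}
side {'vertical_fov': 53.92270576747819, 'cx': 315.3978125639239, 'cy': 195.51816840560159, 'extrinsics': array([[-0.829966  , -0.55769581,  0.01148155,  0.47366032],
       [ 0.39505035, -0.57313537,  0.71794921, -0.30865154],
       [-0.39381678,  0.60040922,  0.6960008 , -1.16028735],
       [ 0.        ,  0.        ,  0.        ,  1.        ]])}
top {'vertical_fov': 54.29357041866362, 'cx': 316.59373145302146, 'cy': 195.18910264458103, 'extrinsics': array([[ 0.01670553, -0.99978368, -0.01239036,  0.0529055 ],
       [ 0.98838147,  0.0146401 ,  0.15128693, -0.54533501],
       [-0.15107281, -0.01477373,  0.98841223, -1.46336934],
       [ 0.        ,  0.        ,  0.        ,  1.        ]])}
wrist {'vertical_fov': 64.82058603774568, 'cx': 321.3691280400987, 'cy': 200.09997807643705, 'tool_from_camera': array([[-3.18908433e-04,  9.64082208e-01,  2.65603831e-01,
         6.81542825e-02],
       [ 9.99999872e-01,  4.12059364e-04, -2.94990887e-04,
        -2.71680601e-04],
       [-3.93840011e-04,  2.65603702e-01, -9.64082215e-01,
         3.13600516e-02],
       [ 0.00000000e+00,  0.00000000e+00,  0.00000000e+00,
         1.00000000e+00]])}
```

View pics/top0.png

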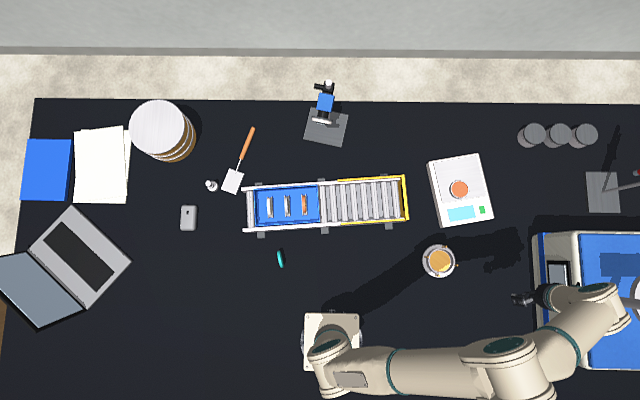

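View pics/side0.png

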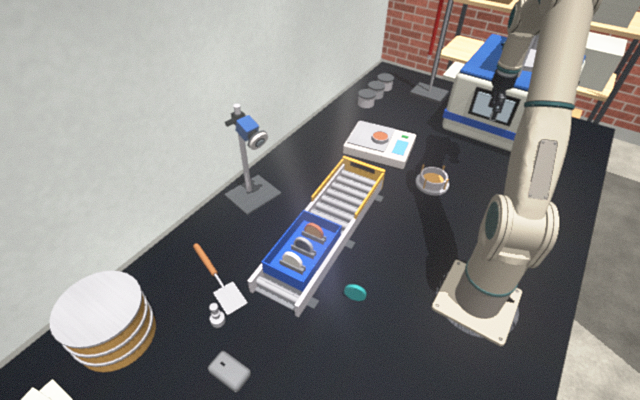

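The top view shows the track at (245–408, 178–232) with the bay on the right (world −y). The tote is at about (286,205), with its discs at 270 (white), 287 (steel) and 304 (bronze). The camera and foot are at (325,120). In the side view the ring light is at (257,140) and the bronze disc at (315,230).

```bash
cat > h.py <<'E'
import numpy as np, cv2
from station import telemetry, optics
def cam(n):
    s=telemetry.state(); c=optics.read_camera(n); im=c['pixels']
    f=200/np.tan(np.radians(c['vertical_fov']/2))
    if n=='wrist':
        T=np.eye(4);T[:3,:3]=s['tool_rot'];T[:3,3]=s['eef_pos'];W=T@c['tool_from_camera']
    else: W=np.linalg.inv(c['extrinsics'])
    return dict(im=im,f=f,cx=c['cx'],cy=c['cy'],W=W,hsv=cv2.cvtColor(im,cv2.COLOR_RGB2HSV))
def ray(c,p):
    p=np.atleast_2d(p).astype(float)
    d=np.c_[(p[:,0]-c['cx'])/c['f'],-(p[:,1]-c['cy'])/c['f'],-np.ones(len(p))]@c['W'][:3,:3].T
    return c['W'][:3,3],d/np.linalg.norm(d,axis=1)[:,None]
def plane(c,p,z):
    o,d=ray(c,p); return o+d*((z-o[2])/d[:,2])[:,None]
def proj(c,P):
    q=(np.atleast_2d(P)-c['W'][:3,3])@c['W'][:3,:3]
    return np.c_[c['cx']-c['f']*q[:,0]/q[:,2],c['cy']+c['f']*q[:,1]/q[:,2]]
def tri(l):
    A=0;b=0;r=[]
    for c,p in l:
        o,d=ray(c,p);M=np.eye(3)-np.outer(d[0],d[0]);A=A+M;b=b+M@o;r.append((o,d[0]))
    X=np.linalg.solve(A,b); return X,[float(np.linalg.norm(np.cross(X-o,d))) for o,d in r]
def mask(c,lo,hi,box=None):
    m=cv2.inRange(c['hsv'],np.array(lo),np.array(hi))
    if box: k=np.zeros_like(m);x0,y0,x1,y1=box;k[y0:y1,x0:x1]=255;m&=k
    return m
def blobs(m,amin=20):
    cs,_=cv2.findContours(m,cv2.RETR_EXTERNAL,cv2.CHAIN_APPROX_NONE)
    return sorted([k for k in cs if cv2.contourArea(k)>amin],key=cv2.contourArea,reverse=True)
E
python3 - <<'E'
from h import *
t=cam('top');s=cam('side')
np.set_printoptions(precision=4,suppress=True)
for n,c,b in(('t',t,(235,170,415,240)),('s',s,(240,150,400,310))):
    for nm,lo,hi in(('blue',(105,120,60),(125,255,255)),('yel',(18,120,100),(32,255,255)),('orange',(5,80,80),(17,255,255))):
        for k in blobs(mask(c,lo,hi,b),15)[:3]:
            r=cv2.minAreaRect(k);print(n,nm,cv2.contourArea(k),r)
            if nm=='blue': print(plane(c,cv2.boxPoints(r),.097))
            if nm=='orange': print(plane(c,[r[0]],.1))
print(tri([(t,(324,120)),(s,(257,140))]))
for n,c,b in(('T',t,(230,70,420,240)),('S',s,(210,90,390,320))):
    x0,y0,x1,y1=b;k=4 if n=='T' else 2.6
    k=min(800/(x1-x0),600/(y1-y0))
    cv2.imwrite(f'pics/crop{n}.png',cv2.resize(c['im'][y0:y1,x0:x1,::-1],None,fx=k,fy=k,interpolation=cv2.INTER_CUBIC)[:600,:800]);print(k)
E
```

```text
t blue 2302.5 ((285.81640625, 205.24557495117188), (37.98234939575195, 65.18862915039062), 86.18592071533203)
[[0.5578 0.3021 0.097 ]
 [0.5778 0.0596 0.097 ]
 [0.4364 0.0479 0.097 ]
 [0.4166 0.2869 0.097 ]]
t yel 431.0 ((373.04937744140625, 199.67822265625), (47.021263122558594, 69.05397033691406), 85.84036254882812)
t orange 36.0 ((303.5, 204.0), (16.0, 3.0), 90.0)
[[0.5019 0.1085 0.1   ]]
s blue 3387.5 ((300.1669616699219, 247.26622009277344), (50.764381408691406, 80.31046295166016), 33.94358444213867)
[[0.5584 0.3203 0.097 ]
 [0.6093 0.0278 0.097 ]
 [0.4282 0.0558 0.097 ]
 [0.4056 0.3275 0.097 ]]
s yel 654.0 ((348.23187255859375, 184.15650939941406), (48.50837326049805, 65.14750671386719), 34.01934814453125)
s orange 31.5 ((313.7115173339844, 227.4423065185547), (16.4737548828125, 8.04076099395752), 11.309932708740234)
[[0.5054 0.1086 0.1   ]]
(array([0.7652, 0.0395, 0.2829]), [0.004202840331558739, 0.0042028403315585395])
3.5294117647058822
2.608695652173913
```

View pics/cropT.png

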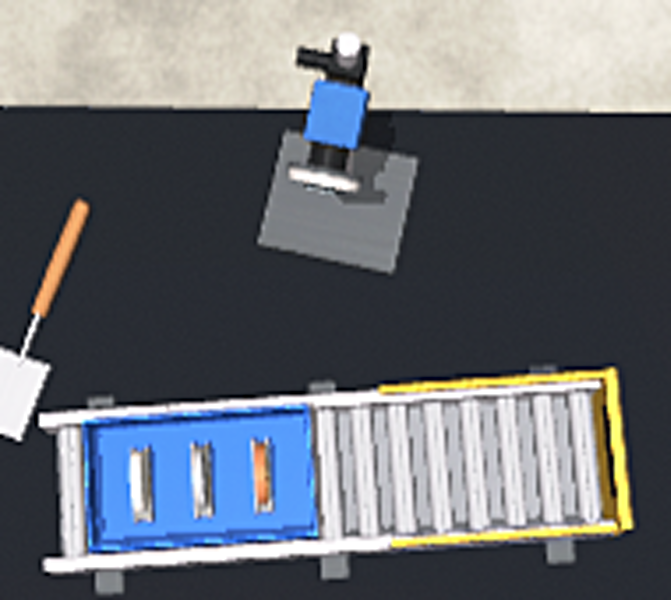

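View pics/cropS.png

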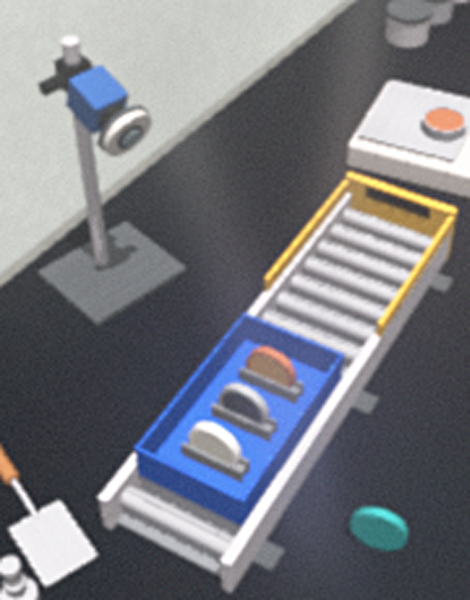

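The crops show crisp corners: the foot at crop (285,130), (417,157), (395,272), (258,243), and the outer corners of the end stop at (617,370) and (632,528). Next I'll get the track and camera geometry.

```bash
python3 - <<'E'
from h import *
np.set_printoptions(precision=4,suppress=True)
t=cam('top');s=cam('side')
def T(l):return np.array(l)/3.5294+[230,70]-.35
def S(l):return np.array(l)/2.6087+[210,90]-.3
ft=plane(t,T([(285,130),(417,157),(395,272),(258,243)]),.012);print('foot top',ft,ft.mean(0))
fs=plane(s,S([(124,222),(185,268),(98,322),(39,272)]),.012);print('foot side',fs,fs.mean(0))
print('stop top',plane(t,T([(617,370),(632,528)]),.09),'side',plane(s,S([(349,176),(456,211)]),.09))
print('rail outer',plane(t,T([(42,415),(44,570)]),.06),plane(t,T([(375,388),(392,548)]),.06))
print('lens', tri([(t,T((323,177))),(s,S((126,131)))]))
m=mask(s,(0,0,150),(179,70,255),(240,120,280,160));
for k in blobs(m):print(cv2.fitEllipse(k),cv2.contourArea(k))
m=mask(t,(0,0,190),(179,60,255),(305,110,340,130));
for k in blobs(m,8):print(cv2.minAreaRect(k),cv2.contourArea(k))
E
```

```text
foot top [[ 0.9146  0.0933  0.012 ]
 [ 0.8839 -0.0592  0.012 ]
 [ 0.7471 -0.0349  0.012 ]
 [ 0.7791  0.1216  0.012 ]] [0.8312 0.0302 0.012 ]
foot side [[ 0.8821 -0.0565  0.012 ]
 [ 0.7464 -0.0291  0.012 ]
 [ 0.7786  0.1215  0.012 ]
 [ 0.9115  0.0948  0.012 ]] [0.8296 0.0327 0.012 ]
stop top [[ 0.6206 -0.2678  0.09  ]
 [ 0.4523 -0.2805  0.09  ]] side [[ 0.6153 -0.2559  0.09  ]
 [ 0.4512 -0.2741  0.09  ]]
rail outer [[0.5682 0.3494 0.06  ]
 [0.4004 0.3395 0.06  ]] [[ 0.6033 -0.0118  0.06  ]
 [ 0.4298 -0.0315  0.06  ]]
lens (array([0.759 , 0.0469, 0.2916]), [0.00019648582458495033, 0.00019648582458478485])
((263.0408020019531, 138.39093017578125), (27.77617645263672, 44.93118667602539), 31.313278198242188) 739.5
((321.01177978515625, 120.44705963134766), (18.65601921081543, 3.2539572715759277), 12.52880859375) 39.0
```

apply_moves(
  targets=[
    [0.1,0.0,0,0,0,0,0],
    [0.2,0.0,0,0,0,-0.05,0],
    [0.31,0.0,0,0,0,-0.1,0],
    [0.33,-0.12,0,0,0,-0.16,0],
    [0.35,-0.25,0,0,0,-0.16,0],
    [0.37,-0.37,0,0,0,-0.16,0],
    [0.4,-0.49,0,0,0,-0.16,0],
    [0.45,-0.6,0,0,0,-0.16,0],
  ],
)

```text
clock: 1.35
eef_pos: [0.3262, -0.2555, 0.405]
tool_rot: [[0.835, 0.55, 0.0], [0.55, -0.835, -0.0], [0.0, 0.001, -1.0]]
force: [1.5, 0.6, -0.4]
opening: 0.0855
gripper_force: 0.0
```

apply_moves(
  targets=[
    [0.09,-0.06,0,0,0,0.04,0],
    [0.18,-0.12,0,0,0,0.08,0],
    [0.27,-0.18,0,0,0,0.12,0],
    [0.37,-0.24,0,0,0,0.16,0],
    [0.47,-0.31,0,0,0,0.2,0.3],
    [0.56,-0.37,0,0,0,0.24,0.7],
    [0.65,-0.43,0,0,0,0.28,1],
    [0.736,-0.485,0,0,0,0.32,1],
  ],
)

```text
clock: 2.35
eef_pos: [0.5008, 0.1499, 0.4049]
tool_rot: [[0.997, 0.08, 0.001], [0.08, -0.997, 0.0], [0.001, -0.0, -1.0]]
force: [0.3, -0.4, -0.1]
opening: 0.0123
gripper_force: 0.0
```

```bash
python3 - <<'E'
from h import *
np.set_printoptions(precision=4,suppress=True)
s=telemetry.state();print(s['clock'],s['eef_pos'],s['tool_rot'],s['q'])
w=cam('wrist');cv2.imwrite('pics/w1.png',w['im'][:,:,::-1])
print(plane(w,[(0,0),(640,0),(0,400),(640,400)],.097))
E
```

```text
2.35 [0.5008 0.1499 0.4049] [[ 0.9968  0.08    0.0007]
 [ 0.08   -0.9968  0.0001]
 [ 0.0007 -0.     -1.    ]] [-0.3157  0.446  -0.0411  1.8696  0.0244  0.8258 -1.8601]
[[ 0.6334  0.4107  0.097 ]
 [ 0.673  -0.0839  0.097 ]
 [ 0.237   0.4845  0.097 ]
 [ 0.2929 -0.219   0.097 ]]
```

View pics/w1.png

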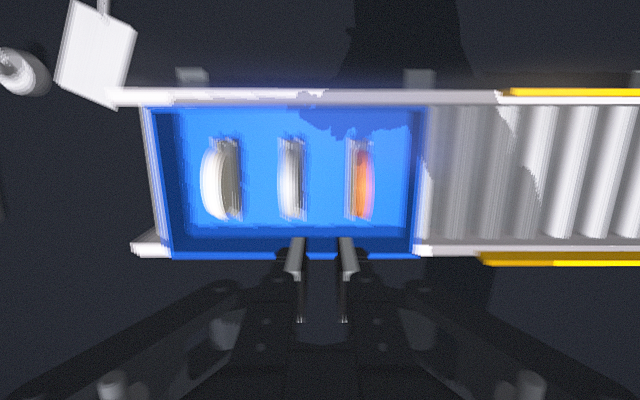

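The wrist view shows the tote's +y wall along (150,106)–(171,258) and its −y wall near x≈420. The discs are at x≈220 (white), 290 (steel) and 362 (bronze, y≈180), and the fingers are at the lower centre.

```bash
python3 - <<'E'
from h import *
np.set_printoptions(precision=4,suppress=True)
w=cam('wrist')
m=mask(w,(100,120,50),(128,255,255),(100,95,460,262))
k=blobs(m)[0];h=cv2.convexHull(k);r=cv2.minAreaRect(k);print(r)
a=cv2.approxPolyDP(h,8,True)[:,0];print(a,plane(w,a,.097))
print('yellow start',plane(w,[(497,93),(478,258)],.084))
for nm,l,z in(('rail inner top',[(145,104),(420,104),(150,250)],.06),):print(nm,plane(w,l,z))
m=mask(w,(3,90,90),(20,255,255),(330,130,390,230));k=blobs(m)[0];r=cv2.minAreaRect(k);print(r,plane(w,[r[0]],.1))
# edge profile of left wall
for y in(150,180,210):
    row=m*0;print(y,np.where(mask(w,(100,100,30),(130,255,255))[y])[0][[0,-1]])
E
```

```text
((303.0, 187.0), (148.0, 280.0), 90.0)
[[443 114]
 [429 261]
 [181 261]
 [163 114]] [[0.5802 0.063  0.097 ]
 [0.4448 0.0512 0.097 ]
 [0.4237 0.2888 0.097 ]
 [0.56   0.2999 0.097 ]]
yellow start [[ 0.6021  0.0148  0.084 ]
 [ 0.4464 -0.0022  0.084 ]]
rail inner top [[0.5664 0.3349 0.06  ]
 [0.5887 0.073  0.06  ]
 [0.4142 0.3386 0.06  ]]
((374.90203857421875, 194.14451599121094), (18.764911651611328, 56.18370056152344), 2.12109637260437) [[0.5065 0.1119 0.1   ]]
150 [ 39 440]
180 [ 13 437]
210 [ 41 434]
```

apply_moves(
  targets=[
    [0.005,-0.12,0,0,0,0,1],
    [0.005,-0.24,0.0,0,0,0,1],
    [0.005,-0.36,0.0,0,0,-0.004,1],
    [0.005,-0.36,0.1,0,0,-0.004,1],
    [0.005,-0.36,0.2,0,0,-0.004,1],
    [0.005,-0.36,0.29,0,0,-0.004,1],
    [0.005,-0.36,0.32,0,0,-0.004,1],
    [0.005,-0.36,0.32,0,0,-0.004,1],
  ],
)

```text
clock: 3.45
eef_pos: [0.4883, 0.3272, 0.2446]
tool_rot: [[0.996, 0.087, -0.001], [0.087, -0.996, -0.001], [-0.001, 0.001, -1.0]]
force: [-0.2, 0.3, 0.4]
opening: 0.0001
gripper_force: 0.0
```

apply_moves(
  targets=[
    [0,0.01,0,0,0,0,1],
    [0,0.02,0,0,0,0,1],
    [0,0.03,0,0,0,0,1],
    [0,0.045,0,0,0,0,1],
    [0,0.065,0,0,0,0,1],
    [0,0.09,0,0,0,0,1],
    [0,0.115,0,0,0,0,1],
    [0,0.14,0,0,0,0,1],
  ],
)

```text
clock: 4.45
eef_pos: [0.4945, 0.2567, 0.2447]
tool_rot: [[0.996, 0.087, 0.0], [0.087, -0.996, -0.0], [0.0, 0.0, -1.0]]
force: [-0.2, 1.4, 1.8]
opening: -0.0
gripper_force: 1.0
```

apply_moves(
  targets=[
    [0,0.025,0,0,0,0,1],
    [0,0.05,0,0,0,0,1],
    [0,0.075,0,0,0,0,1],
    [0,0.1,0,0,0,0,1],
    [0,0.125,0,0,0,0,1],
    [0,0.15,0,0,0,0,1],
    [0,0.175,0,0,0,0,1],
    [0,0.195,0,0,0,0,1],
  ],
)

```text
clock: 5.45
eef_pos: [0.5028, 0.1596, 0.2446]
tool_rot: [[0.996, 0.087, -0.0], [0.087, -0.996, -0.0], [-0.0, 0.0, -1.0]]
force: [0.1, 1.7, 0.5]
opening: 0.0
gripper_force: 0.9
```

```bash
python3 - <<'E'
from h import *
np.set_printoptions(precision=4,suppress=True)
s=telemetry.state();print(s['clock'],s['eef_pos'],s['force'])
t=cam('top');c=cam('side')
for q in(t,):
    k=blobs(mask(q,(105,120,60),(125,255,255),(235,170,415,240)))[0];r=cv2.minAreaRect(k);b=cv2.boxPoints(r);print(plane(q,b,.097),plane(q,[r[0]],.097))
E
```

```text
5.45 [0.5028 0.1596 0.2446] [0.1088 1.7397 0.5143]
[[ 0.5702  0.1344  0.097 ]
 [ 0.5909 -0.0887  0.097 ]
 [ 0.4492 -0.0996  0.097 ]
 [ 0.4288  0.1202  0.097 ]] [[0.5092 0.0165 0.097 ]]
```

apply_moves(
  targets=[
    [0,0.02,0,0,0,0,1],
    [0,0.05,0,0,0,0,1],
    [0,0.08,0,0,0,0,1],
    [0,0.11,0,0,0,0,1],
    [0,0.14,0,0,0,0,1],
    [0,0.17,0,0,0,0,1],
    [0,0.2,0,0,0,0,1],
    [0,0.225,0,0,0,0,1],
  ],
)

```text
clock: 6.55
eef_pos: [0.5127, 0.0474, 0.2447]
tool_rot: [[0.996, 0.087, -0.0], [0.087, -0.996, -0.0], [-0.0, 0.0, -1.0]]
force: [-1.2, 0.9, -0.8]
opening: 0.0
gripper_force: 0.9
```

apply_moves(
  targets=[
    [0,0.01,0,0,0,0,1],
    [0,0.02,0,0,0,0,1],
    [0,0.03,0,0,0,0,1],
    [0,0.04,0,0,0,0,1],
    [0,0.05,0,0,0,0,1],
  ],
)

```text
clock: 7.18
eef_pos: [0.515, 0.0236, 0.2448]
tool_rot: [[0.996, 0.088, 0.0], [0.088, -0.996, 0.0], [0.0, -0.0, -1.0]]
force: [-0.5, 1.3, 1.0]
opening: -0.0002
gripper_force: 0.7
```

apply_moves(
  targets=[
    [0,0.008,0,0,0,0,1],
    [0,0.016,0,0,0,0,1],
    [0,0.024,0,0,0,0,1],
    [0,0.032,0,0,0,0,1],
    [0,0.04,0,0,0,0,1],
  ],
)

```text
clock: 7.8
eef_pos: [0.5167, 0.0036, 0.2447]
tool_rot: [[0.996, 0.088, 0.0], [0.088, -0.996, 0.0], [0.0, 0.0, -1.0]]
force: [-0.9, 1.5, 0.8]
opening: 0.0
gripper_force: 0.7
```

```bash
python3 - <<'E'
from h import *
np.set_printoptions(precision=4,suppress=True)
s=telemetry.state();print(s['clock'],s['eef_pos'],s['force'])
q=cam('top');w=cam('wrist')
k=blobs(mask(q,(105,120,60),(125,255,255),(235,170,415,240)))[0];b=cv2.boxPoints(cv2.minAreaRect(k));print(plane(q,b,.097))
o=np.vstack([cv2.resize(q['im'][160:250,270:430],(640,360),interpolation=cv2.INTER_CUBIC),w['im'][:230]])
cv2.imwrite('pics/p1.png',o[:,:,::-1])
E
```

```text
7.8 [0.5167 0.0036 0.2447] [-0.9309  1.4577  0.7975]
[[ 0.5878 -0.0743  0.097 ]
 [ 0.6054 -0.2452  0.097 ]
 [ 0.4629 -0.2552  0.097 ]
 [ 0.4455 -0.0869  0.097 ]]
```

View pics/p1.png

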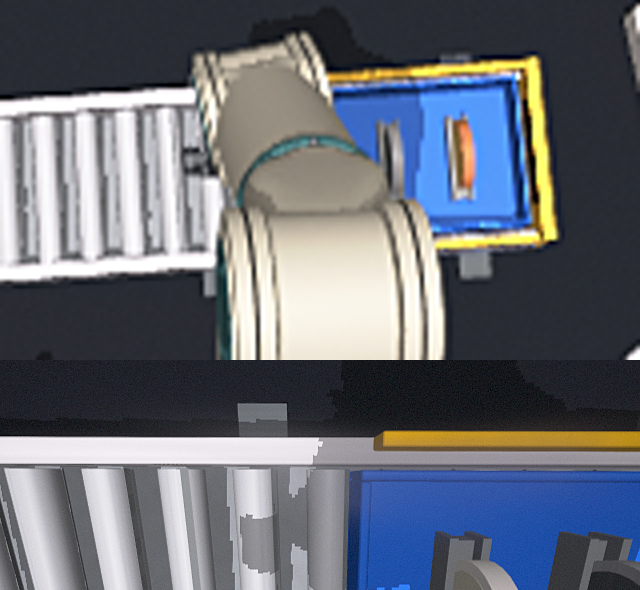

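The tote's −y wall is nearly at the stop (top part, x≈525). In the wrist part, its +y end (x≈350) is still short of the cheek start (x≈375), so about 10 mm remains.

apply_moves(
  targets=[
    [0,0.006,0,0,0,0,1],
    [0,0.012,0,0,0,0,1],
    [0,0.017,0,0,0,0,1],
    [0,0.02,0,0,0,0,1],
  ],
)

```text
clock: 8.4
eef_pos: [0.5175, -0.0064, 0.2447]
tool_rot: [[0.996, 0.087, 0.0], [0.087, -0.996, -0.0], [0.0, 0.0, -1.0]]
force: [0.1, 1.2, -0.2]
opening: -0.0003
gripper_force: 0.6
```

apply_moves(
  targets=[
    [0,0.004,0,0,0,0,1],
    [0,0.008,0,0,0,0,1],
  ],
)

```text
clock: 8.65
eef_pos: [0.5176, -0.0075, 0.2447]
tool_rot: [[0.996, 0.09, -0.0], [0.09, -0.996, 0.004], [-0.0, -0.004, -1.0]]
force: [-2.8, 10.5, 1.6]
opening: -0.0002
gripper_force: 5.7
```

apply_moves(
  targets=[
    [0,0,0,0,0,0,1],
    [0,0,0,0,0,0,1],
    [0,-0.03,0,0,0,0,1],
    [0,-0.05,-0.08,0,0,0,1],
    [0,-0.02,-0.19,0,0,0,0.5],
    [0,0.1,-0.24,0,0,0,0],
    [0,0.22,-0.3,0,0,0,0],
    [0,0.32,-0.32,0,0,0,0],
  ],
)

```text
clock: 9.65
eef_pos: [0.5321, -0.1712, 0.4066]
tool_rot: [[0.996, 0.088, 0.003], [0.088, -0.996, -0.001], [0.003, 0.002, -1.0]]
force: [0.1, 0.3, -0.7]
opening: 0.0722
gripper_force: 0.0
```

apply_moves(
  targets=[
    [0,0,0,0,0,0,0],
    [0,0,0,0,0,0,0],
  ],
)

```text
clock: 9.9
eef_pos: [0.5316, -0.169, 0.4044]
tool_rot: [[0.996, 0.087, -0.001], [0.087, -0.996, 0.001], [-0.001, -0.001, -1.0]]
force: [-0.7, 1.1, 0.1]
opening: 0.0857
gripper_force: 0.0
```

```bash
python3 - <<'E'
from h import *
np.set_printoptions(precision=4,suppress=True)
s=telemetry.state();print(s['clock'],s['eef_pos'],s['tool_rot'],s['opening'])
w=cam('wrist');t=cam('top');c=cam('side');cv2.imwrite('pics/w2.png',w['im'][:,:,::-1])
for q in(w,t,c):
  for k in blobs(mask(q,(3,90,80),(20,255,255)),20)[:4]:
    r=cv2.minAreaRect(k);print(r,cv2.contourArea(k),plane(q,[r[0]],.105))
E
```

```text
9.9 [ 0.5316 -0.169   0.4044] [[ 0.9962  0.0874 -0.0008]
 [ 0.0874 -0.9962  0.0006]
 [-0.0007 -0.0006 -1.    ]] 0.08570544052603253
((298.5, 133.5), (79.0, 285.0), 90.0) 1273.0 [[ 0.5813 -0.1449  0.105 ]]
((626.5, 172.5), (59.0, 25.0), 90.0) 1075.5 [[ 0.5731 -0.4287  0.105 ]]
((360.5, 191.5), (61.0, 17.0), 90.0) 912.0 [[ 0.5364 -0.2024  0.105 ]]
((500.5, 373.5), (7.0, 9.0), 90.0) 35.0 [[ 0.3553 -0.3709  0.105 ]]
((459.5, 188.5), (15.0, 15.0), 90.0) 177.5 [[ 0.5675 -0.466   0.105 ]]
((3.0, 326.0), (6.0, 54.0), 0.0) 144.0 [[0.0487 1.1655 0.105 ]]
((246.7930908203125, 142.51722717285156), (4.828078746795654, 34.53933334350586), 21.801410675048828) 128.5 [[0.7324 0.3279 0.105 ]]
((174.94381713867188, 140.31930541992188), (15.304187774658203, 47.6340217590332), 39.0355110168457) 98.0 [[0.7374 0.6015 0.105 ]]
((112.14645385742188, 332.57672119140625), (25.529499053955078, 89.30844116210938), 55.95406723022461) 506.5 [[0.7192 0.6755 0.105 ]]
((126.07231140136719, 351.5088806152344), (24.50946044921875, 84.05316925048828), 55.34868621826172) 480.0 [[0.6512 0.6866 0.105 ]]
((593.9837036132812, 29.583032608032227), (91.58969116210938, 8.21250057220459), 11.056412696838379) 470.0 [[-0.0076 -2.17    0.105 ]]
((119.74162292480469, 342.130859375), (23.51195526123047, 85.44589233398438), 55.00798034667969) 426.0 [[0.6831 0.6805 0.105 ]]
```

View pics/w2.png

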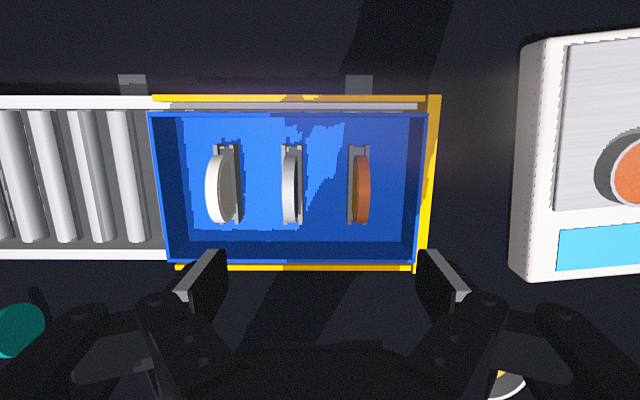

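The tote is seated flush against the yellow stop (tote x 148–428, stop at x≈432). The bronze disc stands at x 352–370, y 160–222.

```bash
python3 - <<'E'
from h import *
np.set_printoptions(precision=4,suppress=True)
w=cam('wrist')
m=mask(w,(100,100,40),(128,255,255),(140,100,440,268))
h=cv2.convexHull(blobs(m)[0]);a=cv2.approxPolyDP(h,8,True)[:,0];P=plane(w,a,.097);print(a,P,P.mean(0))
R=telemetry.state()['tool_rot'];p=telemetry.state()['eef_pos']
for px,z in(((363,190),.113),((354,190),.095)): 
    X=plane(w,[px],z)[0];print(X,'tool',R.T@(X-p))
m=mask(w,(3,90,80),(20,255,255),(340,140,385,235))
for y in(165,180,190,200,215):
    i=np.where(m[y])[0];print(y,i.min(),i.max(),w['im'][y,346:374].sum(1))
E
```

```text
[[430 114]
 [416 262]
 [168 261]
 [149 112]] [[ 0.6071 -0.2523  0.097 ]
 [ 0.4704 -0.2638  0.097 ]
 [ 0.4499 -0.0265  0.097 ]
 [ 0.5873 -0.0159  0.097 ]] [ 0.5287 -0.1396  0.097 ]
[ 0.5401 -0.2017  0.113 ] tool [0.0053 0.0347 0.2913]
[ 0.5352 -0.1964  0.095 ] tool [0.001  0.029  0.3093]
165 355 370 [307 322 309 193 214 383 369 360 371 215 248 250 279 210 336 316 306 300
 300 311 316 327 296 322 302 331 327 311]
180 355 371 [283 304 269 161 268 367 365 345 284 194 217 219 229 266 225 351 341 333
 337 343 338 323 344 359 338 349 325 285]
190 354 371 [296 297 211 156 320 361 349 357 238 204 212 219 204 295 234 386 371 362
 366 373 379 366 372 380 357 382 374 289]
200 354 371 [296 300 151 224 368 353 344 305 171 208 214 205 203 285 253 358 341 330
 340 340 322 327 324 328 348 341 306 292]
215 354 369 [280 257 168 320 352 345 352 341 223 216 207 238 202 276 313 298 291 285
 283 314 307 300 292 306 320 283 295 293]
```

apply_moves(
  targets=[
    [0,0.071,0.05,0,0,0,0.55],
    [0,0.071,0.1,0,0,0,0.55],
    [0,0.071,0.15,0,0,0,0.55],
    [0,0.071,0.2,0,0,0,0.55],
    [0,0.071,0.23,0,0,0,0.55],
  ],
  squeeze=50,
)

```text
clock: 10.72
eef_pos: [0.5348, -0.2038, 0.2884]
tool_rot: [[0.996, 0.089, -0.002], [0.089, -0.996, 0.001], [-0.002, -0.001, -1.0]]
force: [0.7, -0.1, -0.3]
opening: 0.0382
gripper_force: 0.0
```

```bash
python3 - <<'E'
from h import *
np.set_printoptions(precision=4,suppress=True)
s=telemetry.state();print(s['clock'],s['eef_pos'],s['opening'])
w=cam('wrist');c=cam('side');cv2.imwrite('pics/w3.png',np.vstack([w['im'],cv2.resize(c['im'][150:220,290:410],(640,200))[:200]])[:,:,::-1])
R=s['tool_rot'];p=s['eef_pos']
m=mask(w,(3,90,80),(20,255,255),(280,140,385,400))
for k in blobs(m)[:2]:
    r=cv2.boundingRect(k);print(r);X=plane(w,[(r[0]+r[2]/2,r[1]+r[3]/2)],.113)[0];print(R.T@(X-p))
E
```

```text
10.725 [ 0.5348 -0.2038  0.2884] 0.038215171146573405
(315, 181, 21, 107)
[0.011  0.0016 0.1754]
```

View pics/w3.png

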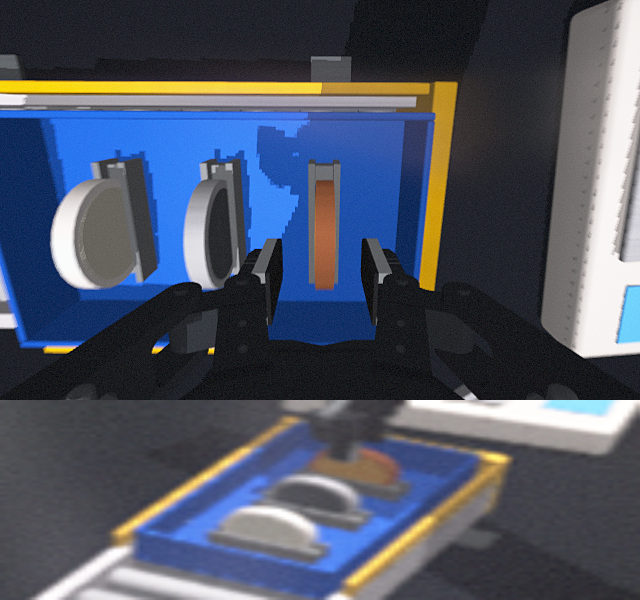

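Between the fingers the disc shows at x 315–336, y 181–288. It's centred to about 1 mm, and the neighbours and the wall are clear of the fingers. I'll descend and grip.

apply_moves(
  targets=[
    [0,0.002,0.03,0,0,0,0.55],
    [0,0.002,0.061,0,0,0,0.55],
    [0,0.002,0.061,0,0,0,0.55],
    [0,0.002,0.061,0,0,0,0.8],
    [0,0.002,0.061,0,0,0,1],
    [0,0.002,0.061,0,0,0,1],
    [0,0.002,0.061,0,0,0,1],
    [0,0.002,0.061,0,0,0,1],
  ],
  squeeze=50,
)

```text
clock: 11.82
eef_pos: [0.5353, -0.2057, 0.2597]
tool_rot: [[0.996, 0.088, 0.001], [0.088, -0.996, 0.0], [0.001, -0.0, -1.0]]
force: [-0.2, 2.0, 4.3]
opening: 0.0094
gripper_force: 49.8
```

apply_moves(
  targets=[
    [0,0,-0.02,0,0,0,1],
    [0,0,-0.06,0,0,0,1],
    [0,0,-0.12,0,0,0,1],
    [0,0,-0.19,0,0,0,1],
    [0,0,-0.26,0,0,0,1],
    [0,0,-0.33,0,0,0,1],
    [0,0,-0.36,0,0,0,1],
    [0,0,-0.36,0,0,0,1],
  ],
)

```text
clock: 12.82
eef_pos: [0.535, -0.2061, 0.4397]
tool_rot: [[0.996, 0.087, 0.001], [0.087, -0.996, -0.001], [0.001, 0.001, -1.0]]
force: [0.8, -0.6, -1.2]
opening: 0.0092
gripper_force: 49.0
```

```bash
python3 - <<'E'
from h import *
np.set_printoptions(precision=4,suppress=True)
s=telemetry.state();print(s['clock'],s['eef_pos'],s['opening'],s['gripper_force'])
w=cam('wrist');t=cam('top');c=cam('side');p=s['eef_pos'];R=s['tool_rot']
# ring light refinement: side ellipse, top edge
S=[(0,0,150),(179,60,255)]
cv2.imwrite('pics/x.png',np.hstack([cv2.resize(c['im'][100:170,215:290],(400,373),interpolation=cv2.INTER_CUBIC),cv2.resize(t['im'][75:145,290:365],(400,373),interpolation=cv2.INTER_CUBIC)])[:,:,::-1])
for q,pc in((c,None),(t,None)):
    pr=proj(q,[p+R[:,2]*.177])[0].astype(int);print('pred',pr)
    for k in blobs(mask(q,(3,80,60),(20,255,255),(pr[0]-25,pr[1]-25,pr[0]+25,pr[1]+25)),8)[:2]:print(cv2.boundingRect(k))
m=mask(w,(3,80,60),(20,255,255),(260,140,385,400))
for k in blobs(m)[:2]:print('w',cv2.boundingRect(k))
E
```

```text
12.825 [ 0.535  -0.2061  0.4397] 0.00924362368935732 49.04636085033417
pred [359 132]
(353, 126, 17, 16)
(373, 132, 11, 8)
pred [397 188]
(395, 192, 7, 8)
(380, 176, 9, 3)
w (309, 194, 26, 131)
w (375, 140, 10, 26)
```

View pics/x.png

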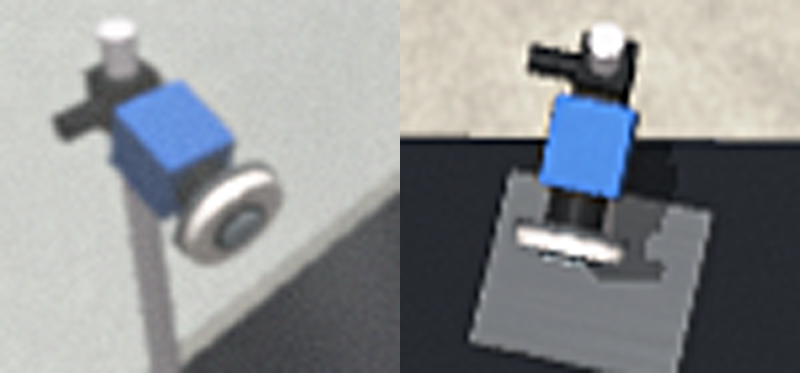

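Crop: in the side view the lens glass is at (259.8,142.8) and the post top at (237.1,105.6). In the top view the post top is at (328.4,82.1).

```bash
python3 - <<'E'
from h import *
np.set_printoptions(precision=4,suppress=True)
t=cam('top');c=cam('side')
P,e=tri([(t,(328.4,81.5)),(c,(237.1,104.6))]);print('post top',P,e, plane(t,[(328.4,81.5)],.372),plane(c,[(237.1,104.6)],.372))
yaw=-.198;h=np.array([np.cos(yaw),np.sin(yaw)])
print('post base side',plane(c,[(249.0,191)],.012))
for q in (P[:2],):print('lens from post',q-.108*h)
L=plane(c,[(259.8,142.8)],.285)[0];print('lens side',L)
print('top at .285',plane(t,[(321.3,121)],.285))
# predicted appearance from lens candidates
for L in([.762,.048,.285],[.757,.046,.285]): print(proj(c,[L]),proj(t,[L]),L[:2]-.1503*h)
ft=np.array([.8304,.0314]);print('foot centre->lens offset along h',(ft-L[:2])@h,(ft-L[:2])@[-h[1],h[0]],'post', (P[:2]-ft)@h,(P[:2]-ft)@[-h[1],h[0]])
E
```

```text
post top [0.8537 0.0249 0.374 ] [0.0012653473819747919, 0.0012653473819747671] [[0.8558 0.0255 0.372 ]] [[0.8545 0.0225 0.372 ]]
post base side [[0.8481 0.0316 0.012 ]]
lens from post [0.7478 0.0461]
lens side [0.7511 0.0488 0.285 ]
top at .285 [[0.757  0.0464 0.285 ]]
[[257.2847 141.4826]] [[320.8367 119.5448]] [0.6146 0.0776]
[[258.9282 141.7134]] [[321.4156 120.9943]] [0.6096 0.0756]
foot centre->lens offset along h 0.07483785608161013 0.00012368147885881073 post 0.02408925593958843 -0.001806283285149749
```

```bash
cat > goal.py <<'E'
from h import *
from scipy.spatial.transform import Rotation as Ro
np.set_printoptions(precision=4,suppress=True)
yaw=-.198;h=np.array([np.cos(yaw),np.sin(yaw),0]);u=np.array([0,0,1.])
F=np.array([.750,.047,.285])-.16*(np.cos(.35)*h+np.sin(.35)*u)
y=np.cos(.35)*h+np.sin(.35)*u;z=np.sin(.35)*h-np.cos(.35)*u
Rg=np.c_[np.cross(y,z),y,z];pg=F-Rg@[-.002,0,.177]
R1=np.c_[np.cross(h,-u),h,-u]
s=telemetry.state();R=s['tool_rot'];p=s['eef_pos']
def cmd(P,Q):return R.T@(P-p)/.5, Ro.from_matrix(R.T@Q).as_rotvec()/(np.pi/2)
print(F,pg);print('final',cmd(pg,Rg));print('mid',cmd(np.array([.54,-.05,.44]),R1));print(s['clock'],s['q'])
E
python3 goal.py
```

```text
[0.6026 0.0766 0.2301] [0.5435 0.0905 0.3964]
final (array([ 0.0698, -0.5887,  0.0831]), array([-0.1929,  0.144 , -0.8091]))
mid (array([ 0.0379, -0.3095, -0.0043]), array([-0.0017,  0.001 , -0.818 ]))
13.075 [ 0.4361  0.4855 -0.178   1.6922  0.0997  0.9756 -1.2609]
```

apply_moves(
  targets=[
    [0.005,-0.04,0,0,0,-0.08,1],
    [0.01,-0.08,0,0,0,-0.19,1],
    [0.015,-0.12,0,0,0,-0.3,1],
    [0.02,-0.16,0,0,0,-0.41,1],
    [0.025,-0.2,0,0,0,-0.52,1],
    [0.03,-0.25,0,0,0,-0.63,1],
    [0.035,-0.29,0,0,0,-0.74,1],
    [0.038,-0.31,0,0,0,-0.818,1],
  ],
)

```text
clock: 14.08
eef_pos: [0.5403, -0.0485, 0.4384]
tool_rot: [[0.191, 0.982, -0.001], [0.982, -0.191, 0.001], [0.001, -0.002, -1.0]]
force: [-0.1, -0.3, -1.5]
opening: 0.0095
gripper_force: 49.0
```

```bash
python3 goal.py
```

```text
[0.6026 0.0766 0.2301] [0.5435 0.0905 0.3964]
final (array([ 0.274 , -0.0464,  0.0843]), array([-0.2238, -0.0011,  0.0038]))
mid (array([-0.0031,  0.0001, -0.0031]), array([-0.001 , -0.0004,  0.0039]))
14.075 [ 0.4026  0.4783 -0.5398  1.7659  0.2879  0.9782 -0.4423]
```

apply_moves(
  targets=[
    [0.03,0,0.0,-0.03,0,0,1],
    [0.07,-0.01,0.01,-0.07,0,0,1],
    [0.12,-0.02,0.03,-0.12,0,0.002,1],
    [0.17,-0.03,0.05,-0.16,0,0.004,1],
    [0.22,-0.04,0.07,-0.2,0,0.004,1],
    [0.26,-0.045,0.08,-0.22,0,0.004,1],
    [0.274,-0.046,0.084,-0.224,0,0.004,1],
    [0.274,-0.046,0.084,-0.224,0,0.004,1],
  ],
)

```text
clock: 15.08
eef_pos: [0.5448, 0.0891, 0.3968]
tool_rot: [[0.202, 0.92, 0.336], [0.979, -0.19, -0.069], [0.0, 0.343, -0.939]]
force: [0.8, 0.1, -2.6]
opening: 0.0091
gripper_force: 49.0
```

```bash
python3 goal.py; python3 - <<'E'
from h import *
np.set_printoptions(precision=4,suppress=True)
t=cam('top');c=cam('side');w=cam('wrist')
F=np.array([.6026,.0766,.2301])
print(proj(c,[F]),proj(t,[F]),proj(c,[[.75,.047,.285]]))
for n,q in(('s',c),('t',t)):
    a=proj(q,[F])[0].astype(int)
    for k in blobs(mask(q,(3,80,60),(20,255,255),(a[0]-30,a[1]-30,a[0]+30,a[1]+30)),8)[:2]:print(n,cv2.boundingRect(k),cv2.fitEllipse(k) if len(k)>5 else '')
for k in blobs(mask(w,(3,80,60),(20,255,255),(260,140,385,400)))[:1]:print('w',cv2.boundingRect(k))
a=cv2.resize(c['im'][90:240,200:350],(400,400),interpolation=cv2.INTER_CUBIC);b=cv2.resize(t['im'][75:225,255:405],(400,400),interpolation=cv2.INTER_CUBIC)
cv2.imwrite('pics/f.png',np.hstack([a,b])[:,:,::-1])
E
```

```text
[0.6026 0.0766 0.2301] [0.5435 0.0905 0.3964]
final (array([ 0.0022, -0.0031, -0.0004]), array([ 0.0003,  0.0011, -0.0035]))
mid (array([-0.2743,  0.0738, -0.0652]), array([ 0.2231,  0.0004, -0.0037]))
15.075 [-0.0308  0.4504 -0.3256  1.9543  0.6386  0.5319 -1.0281]
[[293.435  178.7861]] [[311.759  169.8743]] [[260.4541 142.6344]]
s (286, 172, 10, 14) ((290.2671813964844, 179.197998046875), (5.794046878814697, 13.958324432373047), 29.891965866088867)
s (311, 183, 12, 18) ((315.63250732421875, 192.14901733398438), (3.552320957183838, 19.37516975402832), 33.74903869628906)
t (318, 169, 5, 6) ((320.0120849609375, 171.1852264404297), (3.2851269245147705, 5.639995574951172), 152.39967346191406)
w (309, 193, 25, 132)
```

View pics/f.png

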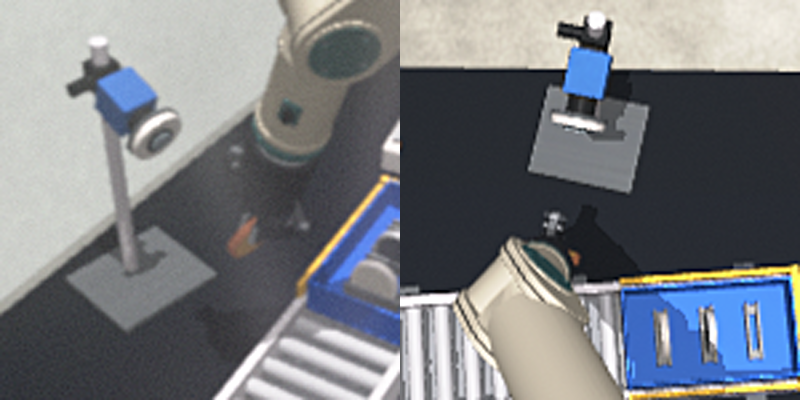

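The disc is held in front of the lens in the air. The tote is still at the stop with the two other discs in their cradles and one cradle empty. I'll let the arm settle, then hand in.

apply_moves(
  targets=[
    [0,0,0,0,0,0,1],
    [0,0,0,0,0,0,1],
    [0,0,0,0,0,0,1],
    [0,0,0,0,0,0,1],
  ],
)

```text
clock: 15.72
eef_pos: [0.5448, 0.089, 0.3973]
tool_rot: [[0.203, 0.919, 0.338], [0.979, -0.191, -0.069], [0.001, 0.345, -0.939]]
force: [-0.1, 0.0, -1.6]
opening: 0.0091
gripper_force: 49.0
```

```bash
python3 goal.py | head -3; python3 -c "
from station import order;print(order.finish_job())"
```

```text
[0.6026 0.0766 0.2301] [0.5435 0.0905 0.3964]
final (array([ 0.0024, -0.0036,  0.0005]), array([ 0.0012,  0.0007, -0.0041]))
mid (array([-0.274 ,  0.0737, -0.0643]), array([ 0.224 , -0.    , -0.0042]))
the job is handed in; nothing more can be done
None
```

I handed the job in at about 16 s on the robot's clock: the tote is against the end stop with the other two discs still in it, and the bronze disc is held still, square to the lens, within about 2 mm of my image-based estimate of the focus point; no verdict came back.

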